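Load the check weight and shut the analyser hood

TASK

Check the moisture analyser: stand the largest of the three loose steel weights upright on the middle of its weighing pan, then lower the hood under control, without letting it fall or slam, and press it down with measured hand pressure until its catch clicks and it is fully shut. Leave the two smaller weights where they are.

Things in the scene. Friction and masses are not known exactly. Their poses are not given: they have to be found in the camera images.
- analyser: Moisture analyser, fixed, placed and turned anew each run: white housing 210 mm wide (y), 325 mm deep (x, away from the operator), origin on the table. Front to back: sloping black console (x -189 to -87 mm, up to 86 mm high), flat ledge 94 mm high (x -87 to -15), open weighing chamber (inside x -11 to 135, y -83 to 83 mm; floor 50, rim 95 mm above the table).
- pan_top (a point): Centre of the top face of the round steel weighing pan, 90 mm diameter, fixed in the chamber, its top 60 mm above the table and 35 mm below the chamber rim; at analyser x +60, y 0 mm.
- hood (a joint): Angle of the grey hood, a hollow lid 150 x 170 x 55 mm with an amber window: 0 is shut and latched, positive is open (at the start it leans back, upright, on its stop at 1.62). 0.4 to 0.55 kg. It stays up by itself only above about 1.0 rad; lower down it falls shut unless held. Closing faster than 2.2 rad/s above the catch counts as slamming.
- hood_catch (a point): Sprung round steel nose in the middle of the chamber's front wall; a tongue under the hood's front meets it. The hood comes to rest on it ajar, at about 0.09 to 0.10 rad; its own weight takes it no farther. About 12 to 18 N down on the hood's front pushes it past: the catch clicks, draws the hood to 0 and holds it. Analyser x -8, y 0 mm, 84 mm above the table.
- hood_hinge (a point): Middle of the hood's hinge axis, along the analyser's y at the back of the chamber: analyser x +135, y 0 mm, 97 mm above the table.
- hood_handle (a point): Middle of the hood's handle: black round bar, 12 mm diameter, along the analyser's y, 100 mm clear between its two arms, 44 mm gap between bar and hood. Topmost and free from above when open; it can turn between gripping fingers. At hood angle a it lies (-200 cos a + 12 sin a) mm along the analyser's x and (200 sin a + 12 cos a) mm up from the hinge.
- ledge (a point): Middle of the flat ledge's top, right under the handle when shut: analyser x -65, y 0 mm, 94 mm above the table. The bar's centre is only 15 mm above it with the hood shut, about 33 mm with the hood on its catch: fingers reaching round the bar run onto the ledge before the hood is home, so let go at the catch and press from above.
- hood_press (a point): Point on the hood's flat top, 20 mm from its front edge, on the hood's middle line, 130 mm from the hinge: the place to press. 152 mm above the table with the hood shut, about 12 mm higher when it rests on its catch. Pressing the top with over 45 N counts as forcing it.
- weight_large: The largest weight, 0.45 to 0.55 kg, plain steel: upright cylinder 40 mm diameter and 46 mm high, then a neck 18 mm and a knob 26 mm in diameter; 72 mm high in all. Origin: centre of its underside, z up. Stands on the table.
- weight_medium: Weight of the same shape and steel, 0.2 kg, 31 mm diameter, 52 mm high. Not to be moved. Origin: centre of its underside.
- weight_small: Weight of the same shape and steel, 0.1 kg, 25 mm diameter, 40 mm high. Not to be moved. Origin: centre of its underside.
There are look-alikes about, which are no part of the job. Leave any blue look-alike of the weight_large alone.

How it is judged:
By the outcome, as a careful person would: the job done as asked, in the order asked, and still so for the second after the job is handed in, with the robot touching nothing.
It also fails if it takes over 64 s, if anything falls off the work surface, if the arm or the gripper's body presses on something with over 40 N, if the wrist force passes 120 N, or if a joint passes its speed limit or range.

ROBOT

A 6-joint arm with a two-finger parallel gripper is mounted at the origin on the work surface. World frame = base frame: x ahead of the robot, y to its left, z up, the work surface at z = 0. Lengths are in mm, angles in rad, forces in N, time in s.
With the tool pointing down it reaches from about 350 to 775 mm from the base axis. Payload 5.5 kg.
Tool frame: the origin (TCP) lies at the very end of the fingers, on their centre line; the grasp point (between the pads) lies 19 mm behind it (bot.grip_point_offset is the distance from the TCP to the grasp point, in mm); z points along the fingers, y is the line along which they close (so a half turn about z gives the same grasp; the last joint's range is limited). The gripper opens to 85 mm and grips with 20 to 120 N. Pads are 22 mm wide; open, the fingers measure 114 mm over their backs; the gripper's body (76 mm by 85 mm) begins 54 mm behind the grasp point. The pads swing forward as they close: fully open they stand 13 mm farther back than shut.
Start: joints at [1.15, 0.313, 0.046, 1.304, 0, 1.431], TCP at [159.371, 552.515, 231.323] pointing down, gripper open.
Joint ranges: [-2.76, 2.76], [-0.86, 1.69], [-1.03, 1.26], [-2.2, 2.34], [-1.47, 1.5], [-3.14, 3.14]. Speed limits (rad/s): [2.57, 2.57, 3.14, 3.14, 3.14, 3.14].

INTERFACE

Orientations are given as a unit quaternion [w, x, y, z].
In Python, from cell import telemetry, optics, order, find_in, outline_of, landmark_of, bot gives the robot as it stands.
- The arm moves only by the tool play_rows, never from a script. Its argument "rows" is one flat list of numbers, 4 for each row, row after row: the shift along the tool's x, y, z in mm, then the turn about the tool's z in rad. In form: [tx, ty, tz, yaw, tx, ty, tz, yaw, ...]. A call has exactly 10 rows; each row is the pose to reach, as a shift and turn from the pose commanded when the call began, along the tool's axes at that moment; what a row does not reach only later rows make up. A row lasts 1/12 s, in which the tool goes at most 41.7 mm and 7.16 degrees, less where a joint would pass 70% of its speed; a pose out of reach is approached as far as the arm can. A call with a gripper value outside its range is refused whole. "fingers" is the gripper's target within -1 to 1 (shut at 1, half-way at 0, fully open at -1), set as the call begins (left out, the last holds). The fingers move at their own pace and stop on an object; "squeeze" is the grip in N (left out, the last holds). Time passes only in rows, so rows that repeat a pose let the fingers close, or fill a call up. It gives the time, the measured TCP pose, the force, the opening and the grip force at its end, in the units of the state.
- telemetry.get_obs(): the state, without advancing time (a new reading comes with each control period).
- optics.snapshot(name): name is "scene" or "top" or "wrist"; returns a dict with "color" (400x640x3 uint8, blue, green, red), "fx", "fy", "cx", "cy" (pixels), "rvec" (rotation vector, rad) and "tvec" (3), from world to camera coordinates, as OpenCV has them; the wrist camera has in their place "hand_eye" (4x4, takes a point from camera to tool coordinates, whose origin is the TCP and whose axes are the flange's). Camera axes: x right, y down, z forward; pixel columns grow to the right and rows downward; lengths in mm; the calibration is good to about 2 mm. A picture is of the moment at which its call begins: read the wrist's pose just before it. There is no depth.
- order.sign_off(): hands the job in; it is judged then, once.
Trained networks look in the newest picture that a camera, given by its name, has taken for a name from the list of things; names that differ only in an ending like _2 or _b are one class to them, and where a whole thing is asked for, a point or a joint stands for the part that bears it (a point fixed in the world has none). Each returns a list of dicts, best first, with "conf" (0 to 1); they miss things now and then, are a little off and sometimes report something else, mostly with a low value. They report only what shows in the picture. A call takes as long as a camera call. They do not tell look-alikes from the thing itself.
- find_in(camera, target): "at" ([row, column] in pixels, amid what is visible of it).
- outline_of(camera, target): "mask" (400x640 bool, what is visible of it) and "at" ([row, column] in pixels, amid what is visible of it).
- landmark_of(camera, target): "at" ([row, column] in pixels: a listed point, or the origin of a listed thing).
The state is a dict: "time_s": time; "qpos": joint angles; "dq": joint speeds; "effort": joint torques, N m; "tcp_pos": TCP position; "ee_rot": TCP orientation; "ft_force": force on the tool from outside, world axes, zero at the start; "moment": the same for the moment, N m; "width": opening from 0.0 (shut) to 1.0 (fully open); "grip_force": force on a finger pad.
Only numpy, scipy, OpenCV 4.12 (cv2) and the standard library are available. Lean on these libraries where they do the work, as an engineer would, in place of code of your own. Each camera call takes 0.05 s, during which the arm holds its last target. There are 200 camera calls.

## Working session

There is one attempt and no reset: what is moved stays moved. The work goes in short steps, Python scripts to look and compute and a tool call to move; the robot and the scene stay as the last step left them, time stands still between calls to the robot, and variables do not carry over. Pictures are saved under pics/ and viewed, at most 10 in all, crops included, and the job is handed in when it is done.

Besides the shell and the picture viewer there is one more tool, called after "Call:" by a JSON object that holds its "op" and its "data". play_rows: Moves the arm, as the interface text tells. Its arguments: {"type":"object","properties":{"rows":{"type":"array"},"fingers":{"type":"number"},"squeeze":{"type":"number"}},"required":["rows"]}

```bash
mkdir -p pics; cat > h.py <<'E'
import numpy as np, cv2
from cell import telemetry, optics, order, find_in, outline_of, landmark_of, bot
from scipy.spatial.transform import Rotation as R
def Rq(q): return R.from_quat([q[1],q[2],q[3],q[0]]).as_matrix()
def ray(s,at,obs=None):
    d=np.array([(at[1]-s['cx'])/s['fx'],(at[0]-s['cy'])/s['fy'],1.])
    if 'hand_eye' in s:
        T=np.array(s['hand_eye']);Rt=Rq(obs['ee_rot']);
        return Rt@T[:3,3]+np.array(obs['tcp_pos']), Rt@T[:3,:3]@d
    Rm=cv2.Rodrigues(np.array(s['rvec'],float))[0]; t=np.array(s['tvec'],float).ravel()
    return -Rm.T@t, Rm.T@d
def at_z(s,at,z,obs=None):
    o,d=ray(s,at,obs); return o+d*(z-o[2])/d[2]
def shift(obs,target): # tool-frame shift to world target
    return Rq(obs['ee_rot']).T@(np.array(target)-np.array(obs['tcp_pos']))
E
python3 - <<'E'
from h import *
o=telemetry.get_obs();print({k:np.round(v,3) for k,v in o.items()})
pan={}
ims=[]
for c in ['scene','top']:
    s=optics.snapshot(c); cv2.imwrite(f'pics/{c}0.png',s['color'])
    for n in ['weight_large','weight_medium','weight_small']:
        for r in landmark_of(c,n): print(c,n,np.round(r['at'],1),round(r['conf'],2),np.round(at_z(s,r['at'],0),0))
    for n,z in [('pan_top',60),('hood_catch',84),('hood_hinge',97),('ledge',94),('analyser',0),('hood_handle',297+12)]:
        for r in landmark_of(c,n)[:2]: print(c,n,np.round(r['at'],1),round(r['conf'],2),np.round(at_z(s,r['at'],z),0))
E
```

```text
{'time_s': np.float64(0.0), 'qpos': array([ 1.15 ,  0.314,  0.045,  1.304, -0.   ,  1.431]), 'dq': array([-0.   ,  0.   ,  0.002, -0.   ,  0.   , -0.001]), 'effort': array([ 2.0000e-03, -4.8062e+01,  2.9854e+01,  1.9000e-02, -0.0000e+00,
       -0.0000e+00]), 'tcp_pos': array([159.139, 552.011, 230.407]), 'ee_rot': array([-0.   ,  0.14 ,  0.99 , -0.001]), 'ft_force': array([-0.168,  0.534,  0.074]), 'moment': array([-0.02 , -0.01 , -0.007]), 'grip_force': np.float64(0.0), 'width': np.float64(1.001)}
scene weight_large [236.6 426.7] 0.97 [451. 242.   0.]
scene weight_large [263.9 447.5] 0.55 [504. 301.   0.]
scene weight_medium [164.5 216.4] 0.62 [ 442. -318.    0.]
scene weight_small [220.9 457.9] 0.64 [379. 299.  -0.]
scene hood_catch [187.6 303.5] 0.75 [493. -43.  84.]
scene ledge [167.4 311.5] 0.82 [437. -48.  94.]
scene hood_handle [176.4 270. ] 0.73 [670. -13. 309.]
top weight_large [216.5 338.2] 0.67 [501. -46.   0.]
top weight_large [239.4 223.2] 0.64 [453. 226.   0.]
top weight_large [179.6 209.1] 0.62 [598. 261.   0.]
top weight_large [220.  192.3] 0.57 [501. 299.   0.]
top weight_large [247.2 344.6] 0.42 [428. -58.   0.]
top weight_medium [240.4 458. ] 0.59 [ 437. -325.    0.]
top weight_small [269.4 188.9] 0.55 [386. 305.   0.]
top pan_top [189.9 331.4] 0.95 [554. -29.  60.]
top hood_catch [239.9 457.3] 0.67 [ 433. -294.   84.]
top hood_hinge [151.2 326.3] 0.61 [633. -18.  97.]
top hood_hinge [107.7 331.4] 0.56 [733. -33.  97.]
top ledge [244.1 342.5] 0.72 [430. -47.  94.]
top analyser [219.7 337.3] 0.56 [493. -43.   0.]
top analyser [245.2 456.7] 0.56 [ 426. -321.    0.]
top hood_handle [107.1 331.3] 0.7 [649. -20. 309.]
top hood_handle [242.9 341.8] 0.68 [418. -30. 309.]
```

```bash
ls; ls pics
```

```text
h.py
pics
scene0.png
top0.png
```

View pics/scene0.png

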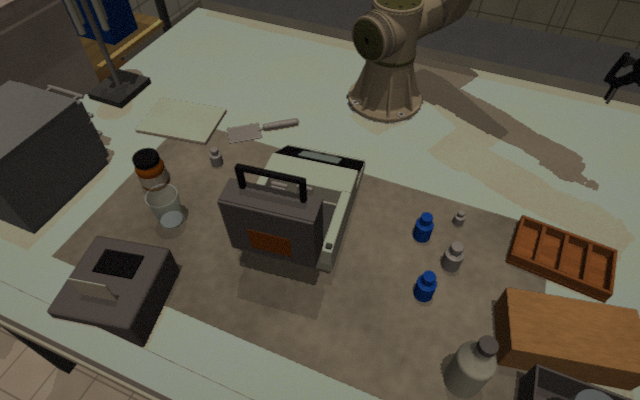

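View pics/top0.png

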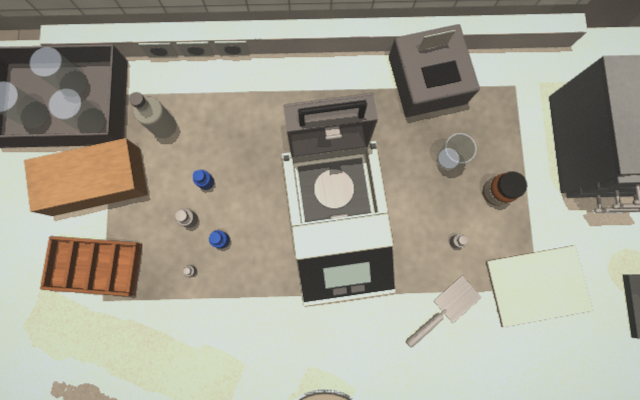

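The scene shows, as (col,row) pixels: steel weights at (453,256) large, (459,217) small and (216,157) medium, and blue look-alikes at (424,227) and (426,286). In the top view, large is at (185,218), small (188,270), medium (459,241), and the blues at (202,179) and (219,239). So I choose the steel one at scene (453,256), about (501,299) mm. The analyser is turned about 8°.

```bash
python3 - <<'E'
from h import *
o=telemetry.get_obs();print(shift(o,[490,299,215]))
im=cv2.imread('pics/scene0.png')[195:310,390:490]
cv2.imwrite('pics/crop1.png',cv2.resize(im,None,fx=4,fy=4,interpolation=cv2.INTER_CUBIC))
E
```

```text
[-387.93589804 -151.96874229   16.30455818]
```

View pics/crop1.png

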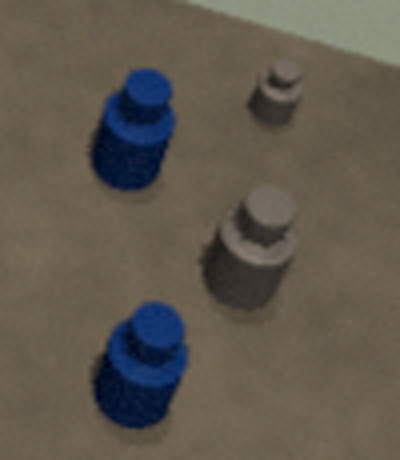

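The crop confirms it: the plain steel large weight is at scene (453,256), between the two blue ones, with the small one behind it. Moving above it.

Call:
{"op": "play_rows", "data": {"rows": [-35, -14, 2, -0.05, -70, -28, 4, -0.1, -105, -42, 5, -0.15, -140, -55, 7, -0.2, -175, -69, 8, -0.25, -210, -83, 10, -0.3, -245, -97, 11, -0.35, -280, -110, 12, -0.4, -315, -124, 14, -0.43, -350, -138, 15, -0.43], "fingers": -1}}

```text
time_s: 1.83
tcp_pos: [458.7, 321.6, 216.3]
ee_rot: [0.0, -0.075, 0.997, 0.0]
ft_force: [0.8, 0.4, -0.4]
width: 1.003
grip_force: 0.0
```

```bash
cat > look.py <<'E'
from h import *
o=telemetry.get_obs();s=optics.snapshot('wrist');cv2.imwrite('pics/w1.png',s['color'])
print(o['tcp_pos'],o['ee_rot'])
for r in landmark_of('wrist','weight_large'):
    p=at_z(s,r['at'],0,o);print(np.round(r['at']),round(r['conf'],2),p.round(1),s['color'][int(min(399,max(0,r['at'][0]))),int(r['at'][1])], shift(o,[p[0],p[1],200]).round(1))
for r in outline_of('wrist','weight_large'):
    m=r['mask'];print(np.round(r['at']),s['color'][m].mean(0).round(),m.sum())
E
python3 look.py
```

```text
[458.69126341 321.55934792 216.32930949] [ 1.61183226e-04 -7.51769954e-02  9.97170183e-01  1.40310135e-04]
[207. 298.] 0.72 [505.1 303.6   0. ] [117 136 141] [-43.2 -24.7  16.3]
[148. 233.] 0.69 [451.  228.4   0. ] [135  70  28] [ 21.6 -91.   16.3]
[274. 255.] 0.68 [594.6 264.1   0. ] [81 38 20] [-125.7  -77.1   16.4]
[287. 250.] [128.  67.  25.] 1965
[153. 225.] [146.  77.  30.] 2018
[219. 296.] [114. 132. 141.] 1834
```

Call:
{"op": "play_rows", "data": {"rows": [-15, -8, 20, 0, -30, -16, 40, 0, -43, -24, 60, 0, -43, -24, 75, 0, -43, -24, 86, 0, -43, -24, 86, 0, -43, -24, 86, 0, -43, -24, 86, 0, -43, -24, 86, 0, -43, -24, 86, 0]}}

```text
time_s: 2.82
tcp_pos: [503.9, 306.2, 131.7]
ee_rot: [0.001, -0.075, 0.997, 0.0]
ft_force: [-0.2, 0.9, 0.9]
width: 1.0
grip_force: 0.0
```

```bash
python3 look.py
```

```text
[503.91831761 306.23078216 131.67246619] [ 1.08114099e-03 -7.48282500e-02  9.97195754e-01  4.38403286e-04]
[194. 316.] 0.76 [506.8 302.5   0. ] [106 123 129] [ -2.4  -4.  -68.3]
[278. 263.] 0.62 [592.5 266.6   0. ] [83 42 17] [-81.8 -52.3 -68.2]
[114. 228.] 0.57 [453.2 226.6   0. ] [110  53  27] [ 61.9 -71.1 -68.5]
[ 31. 335.] 0.46 [384.3 298.1   0. ] [ 98 113 119] [119.3   9.9 -68.6]
[114. 217.] [119.  64.  25.] 3932
[209. 316.] [ 96. 111. 117.] 3204
[302. 255.] [137.  71.  26.] 3581
```

Call:
{"op": "play_rows", "data": {"rows": [-2, -4, 10, 0, -2, -4, 30, 0, -2, -4, 50, 0, -2, -4, 70, 0, -2, -4, 88, 0, -2, -4, 102, 0, -2, -4, 114, 0, -2, -4, 122, 0, -2, -4, 122, 0, -2, -4, 122, 0]}}

```text
time_s: 3.8
tcp_pos: [505.8, 301.6, 7.8]
ee_rot: [-0.001, -0.074, 0.997, -0.0]
ft_force: [-0.1, 0.1, 0.1]
width: 1.003
grip_force: 0.0
```

Call:
{"op": "play_rows", "data": {"rows": [0, 0, 0, 0, 0, 0, 0, 0, 0, 0, 0, 0, 0, 0, 0, 0, 0, 0, 0, 0, 0, 0, 0, 0, 0, 0, 0, 0, 0, 0, 0, 0, 0, 0, 0, 0, 0, 0, 0, 0], "fingers": 1, "squeeze": 50}}

```text
time_s: 4.63
tcp_pos: [506.8, 302.7, 9.5]
ee_rot: [0.001, -0.075, 0.997, 0.001]
ft_force: [-1.3, 1.7, 5.4]
width: 0.458
grip_force: 50.4
```

Call:
{"op": "play_rows", "data": {"rows": [0, 0, -10, 0, 0, 0, -30, 0, 0, 0, -60, 0, 0, 0, -95, 0, 0, -10, -130, 0, 0, -30, -160, 0, 0, -60, -175, 0, 0, -95, -175, 0, 0, -130, -175, 0, 0, -160, -175, 0]}}

```text
time_s: 5.47
tcp_pos: [529.1, 141.6, 183.4]
ee_rot: [-0.001, -0.074, 0.997, -0.001]
ft_force: [0.5, -0.5, -5.8]
width: 0.454
grip_force: 51.4
```

```bash
cat > look2.py <<'E'
from h import *
import sys
for c in ['top','wrist']:
    o=telemetry.get_obs();s=optics.snapshot(c);cv2.imwrite(f'pics/{c}{sys.argv[1]}.png',s['color'])
    if c=='top':print(o['tcp_pos'],o['ee_rot'],o['width'])
    for n,z in [('pan_top',60),('hood_catch',84),('hood_hinge',97),('ledge',94),('hood_handle',297+2),('analyser',0)]:
        for r in landmark_of(c,n)[:1]:
            p=at_z(s,r['at'],z,o);print(c,n,np.round(r['at']),round(r['conf'],2),p.round(1),shift(o,p).round(1))
E
python3 look2.py 2
```

```text
[529.10700912 141.56340294 183.40718638] [-5.42565117e-04 -7.44826780e-02  9.97222018e-01 -5.32454061e-04] 0.4540662259280245
top pan_top [189. 334.] 0.89 [556.3 -34.   60. ] [  -0.9 -177.5  123.6]
top hood_catch [216. 336.] 0.95 [491. -36.  84.] [  64.  -169.9   99.6]
top hood_hinge [151. 330.] 0.56 [633.1 -25.2  97. ] [ -78.2 -180.3   86.5]
top ledge [243. 342.] 0.62 [431.1 -45.5  94. ] [ 124.7 -170.4   89.7]
top hood_handle [110. 335.] 0.61 [646.8 -26.8 299. ] [ -91.2 -184.1 -115.5]
top analyser [217. 335.] 0.91 [500.  -38.7   0. ] [  55.3 -173.8  183.6]
wrist pan_top [197.  90.] 0.62 [559.  -38.8  60. ] [  -2.1 -185.8  122.9]
wrist hood_catch [112.  52.] 0.72 [491.3 -45.3  84. ] [  65.9 -182.    99. ]
wrist hood_hinge [303.  79.] 0.64 [631.7 -28.2  97. ] [ -75.5 -186.2   85.8]
wrist ledge [14. 20.] 0.8 [434.1 -51.1  94. ] [ 123.3 -179.2   89. ]
wrist analyser [117. 121.] 0.66 [500.8 -44.5   0. ] [  56.3 -182.7  183. ]
```

Call:
{"op": "play_rows", "data": {"rows": [0, -10, 0, 0.01, 0, -30, 0, 0.03, 0, -50, 0, 0.03, 0, -70, 0, 0.03, 0, -90, 0, 0.03, 0, -100, 0, 0.03, 0, -100, 0, 0.03, 0, -100, 0, 0.03, 0, -100, 0, 0.03, 0, -100, 0, 0.03]}}

```text
time_s: 7.0
tcp_pos: [544.5, 45.6, 183.3]
ee_rot: [-0.0, -0.06, 0.998, 0.0]
ft_force: [0.1, 0.0, -4.7]
width: 0.452
grip_force: 51.9
```

```bash
python3 look2.py 3
```

```text
[544.52357093  45.56848898 183.28198921] [-6.76639371e-05 -6.00087082e-02  9.98197827e-01  2.20790606e-04] 0.4519997048113379
top pan_top [189. 334.] 0.79 [554.6 -34.6  60. ] [ -0.5 -80.9 123.2]
top hood_catch [216. 338.] 0.69 [491.7 -39.3  84. ] [ 62.6 -78.   99.3]
top hood_hinge [157. 328.] 0.69 [620.5 -22.2  97. ] [-67.3 -76.4  86.2]
top ledge [246. 344.] 0.95 [425.3 -49.2  94. ] [129.7 -79.8  89.3]
top hood_handle [110. 332.] 0.76 [648.3 -21.5 299. ] [ -95.   -79.  -115.8]
top analyser [220. 337.] 0.6 [493.8 -41.6   0. ] [ 60.8 -80.5 183.3]
wrist pan_top [200. 220.] 0.73 [558.4 -35.7  60. ] [ -4.  -81.9 123.3]
wrist hood_catch [112. 197.] 0.65 [489.3 -46.1  84. ] [ 65.8 -84.   99.3]
wrist hood_hinge [307. 216.] 0.63 [633.5 -26.5  97. ] [-79.6 -81.8  86.3]
wrist ledge [ 19. 182.] 0.78 [435.3 -51.9  94. ] [120.2 -83.3  89.3]
wrist analyser [116. 229.] 0.88 [498.4 -45.5   0. ] [ 56.8 -84.5 183.3]
```

View pics/wrist3.png

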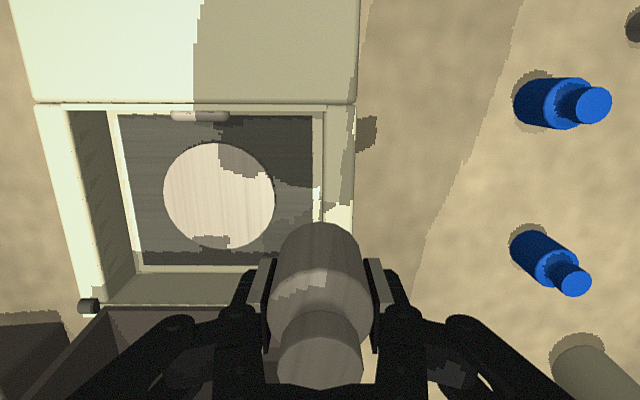

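The wrist view shows the weight held upright at about (320,300) and the pan centre at (219,196), with the hood clear behind. The pan is about tx -4, ty -82 from here.

Call:
{"op": "play_rows", "data": {"rows": [-1, -15, 0, 0, -2, -35, 0, 0, -3, -55, 0, 0, -4, -72, 0, 0, -4, -82, 5, 0, -4, -82, 20, 0, -4, -82, 40, 0, -4, -82, 60, 0, -4, -82, 75, 0, -4, -82, 85, 0]}}

```text
time_s: 8.53
tcp_pos: [557.1, -35.7, 96.0]
ee_rot: [-0.001, -0.06, 0.998, 0.001]
ft_force: [-0.2, 0.1, -6.0]
width: 0.453
grip_force: 51.8
```

Call:
{"op": "play_rows", "data": {"rows": [0, 0, 5, 0, 0, 0, 10, 0, 0, 0, 14, 0, 0, 0, 18, 0, 0, 0, 21, 0, 0, 0, 23, 0, 0, 0, 25, 0, 0, 0, 26, 0, 0, 0, 26, 0, 0, 0, 26, 0]}}

```text
time_s: 9.37
tcp_pos: [558.6, -36.1, 72.4]
ee_rot: [0.0, -0.06, 0.998, 0.0]
ft_force: [-0.0, 0.3, -4.5]
width: 0.453
grip_force: 51.9
```

Call:
{"op": "play_rows", "data": {"rows": [0, 0, 0.5, 0, 0, 0, 1, 0, 0, 0, 1.5, 0, 0, 0, 2, 0, 0, 0, 2.3, 0, 0, 0, 2.5, 0, 0, 0, 2.5, 0, 0, 0, 2.5, 0, 0, 0, 2.5, 0, 0, 0, 2.5, 0]}}

```text
time_s: 10.2
tcp_pos: [558.5, -36.1, 69.8]
ee_rot: [0.0, -0.06, 0.998, 0.0]
ft_force: [-0.7, 0.3, -4.6]
width: 0.454
grip_force: 51.9
```

Call:
{"op": "play_rows", "data": {"rows": [0, 0, 0.5, 0, 0, 0, 1, 0, 0, 0, 1.5, 0, 0, 0, 1.5, 0, 0, 0, 1.5, 0, 0, 0, 1.5, 0, 0, 0, 1.5, 0, 0, 0, 1.5, 0, 0, 0, 1.5, 0, 0, 0, 1.5, 0]}}

```text
time_s: 11.03
tcp_pos: [558.5, -36.1, 69.5]
ee_rot: [0.0, -0.06, 0.998, -0.0]
ft_force: [-3.7, 0.4, 5.4]
width: 0.454
grip_force: 53.0
```

Call:
{"op": "play_rows", "data": {"rows": [0, 0, -1, 0, 0, 0, -1, 0, 0, 0, -1, 0, 0, 0, -1, 0, 0, 0, -1, 0, 0, 0, -1, 0, 0, 0, -1, 0, 0, 0, -4, 0, 0, 0, -12, 0, 0, 0, -25, 0], "fingers": -1}}

```text
time_s: 11.87
tcp_pos: [557.5, -35.9, 92.8]
ee_rot: [-0.001, -0.06, 0.998, 0.0]
ft_force: [-0.7, -0.7, 0.5]
width: 0.999
grip_force: 0.0
```

Call:
{"op": "play_rows", "data": {"rows": [0, 0, -15, 0, 0, 0, -35, 0, 0, 0, -60, 0, 0, 0, -85, 0, 10, 0, -110, 0, 30, 0, -140, 0, 50, 0, -170, 0, 60, 0, -190, 0, 60, 0, -200, 0, 60, 0, -200, 0]}}

```text
time_s: 12.7
tcp_pos: [500.2, -43.6, 296.6]
ee_rot: [0.003, -0.059, 0.998, -0.001]
ft_force: [-0.3, -0.2, 0.0]
width: 1.001
grip_force: 0.0
```

```bash
cat > look3.py <<'E'
from h import *
def fit(samples):pass
for c in ['top','scene','wrist']:
    o=telemetry.get_obs();s=optics.snapshot(c);cv2.imwrite(f'pics/{c}4.png',s['color'])
    if c=='top':print(o['tcp_pos'],o['ee_rot'],o['width'],o['ft_force'])
    for n,z in [('weight_large',60),('pan_top',60),('hood_hinge',97),('ledge',94),('hood_catch',84),('hood_handle',296)]:
        for r in landmark_of(c,n)[:4 if n=='weight_large' else 1]:
            p=at_z(s,r['at'],z,o);print(c,n,np.round(r['at']),round(r['conf'],2),p.round(1),shift(o,p).round(1))
E
python3 look3.py
```

```text
[500.17251572 -43.63161468 296.55783954] [ 3.03285412e-03 -5.93804358e-02  9.98230455e-01 -8.50965333e-04] 1.0007676801463983 [-0.34047155 -0.2121108   0.02781759]
top weight_large [181. 204.] 0.56 [581.3 256.8  60. ] [-114.8  289.1  236.7]
top weight_large [240. 223.] 0.5 [447.2 214.6  60. ] [ 23.4 263.2 235.9]
scene weight_large [290. 422.] 0.7 [622.5 263.   60. ] [-160.1  288.8  231.5]
scene weight_large [234. 421.] 0.56 [496.4 228.6  60. ] [-30.8 269.6 231.8]
scene hood_hinge [187. 304.] 0.38 [501.6 -38.1  97. ] [ -4.1   4.3 194.6]
scene ledge [166. 313.] 0.97 [431.1 -46.5  94. ] [ 66.9   4.3 197.8]
scene hood_catch [189. 302.] 0.64 [498.8 -44.9  84. ] [ -0.5  -2.1 207.6]
scene hood_handle [174. 270.] 0.72 [654.4 -22.1 296. ] [-157.1    2.3   -4.8]
wrist weight_large [252. 534.] 0.93 [573.5 222.1  60. ] [-105.6  254.5  233.2]
wrist weight_large [218. 316.] 0.92 [561.  -41.2  60. ] [-61.9  -5.4 233.2]
wrist weight_large [141. 542.] 0.64 [444.3 189.9  60. ] [ 26.5 238.  233.2]
wrist weight_large [106. 318.] 0.23 [436.3 -53.9  60. ] [ 63.4  -3.2 233.2]
wrist hood_hinge [291. 319.] 0.67 [633.7 -29.2  97. ] [-135.5   -2.1  196.2]
wrist ledge [105. 319.] 0.93 [434.  -52.8  94. ] [ 65.6  -1.7 199.2]
```

View pics/wrist4.png

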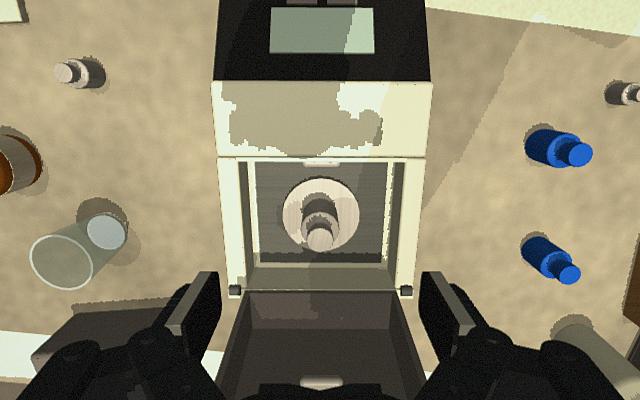

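The wrist view shows the weight upright with its base at about (319,218), in the middle of the pan (320,216). The pan, catch and hinge fit the model at a yaw of about 0.12. Next is the handle.

```bash
python3 - <<'E'
from h import *
o=telemetry.get_obs();print(np.round(o['qpos'],2));s=optics.snapshot('wrist');print(np.round(s['hand_eye'],2))
print(shift(o,[655,-26,345]), bot.grip_point_offset)
E
```

```text
[-0.25  0.16 -0.01  1.41  0.   -0.37]
[[  -0.     -0.95   -0.32   81.96]
 [   1.      0.     -0.     -0.88]
 [   0.     -0.32    0.95 -142.52]
 [   0.      0.      0.      1.  ]]
[-157.07653889   -1.39876835  -51.62372113] 18.700000000000003
```

Call:
{"op": "play_rows", "data": {"rows": [0, 0, -15, 0.12, 0, 0, -30, 0.24, 0, 0, -45, 0.36, -15, 0, -52, 0.48, -35, 0, -52, 0.6, -55, 0, -52, 0.72, -75, 0, -52, 0.84, -95, 0, -52, 0.96, -115, 0, -52, 1.08, -130, 0, -52, 1.2], "fingers": 0}}

```text
time_s: 14.63
tcp_pos: [629.3, -27.6, 344.7]
ee_rot: [-0.0, 0.517, 0.856, 0.0]
ft_force: [0.3, -0.3, 0.2]
width: 0.503
grip_force: 0.0
```

```bash
cat > aim.py <<'E'
from h import *
import sys
o=telemetry.get_obs();print(o['tcp_pos'],np.round(o['qpos'],2),o['width'],o['ft_force'])
M=Rq(o['ee_rot']);print('tool y angle',np.arctan2(M[1,1],M[0,1]),'x',np.arctan2(M[1,0],M[0,0]))
yaw=.12;ax=np.array([np.cos(yaw),np.sin(yaw),0])
H=np.array([633.5,-28.5,97])
for a in map(float,sys.argv[1:]):
    p=H+ax*(-200*np.cos(a)+12*np.sin(a))+np.array([0,0,200*np.sin(a)+12*np.cos(a)])
    print(a,'bar',p.round(1),'grip->bar shift',(shift(o,p)+[0,0,18.7]).round(1))
E
python3 aim.py 1.62
```

```text
[629.3160767  -27.64785053 344.73924121] [-0.17  0.44  0.5   1.64  0.    0.92] 0.5027587140128168 [ 0.28536411 -0.26129773  0.2357062 ]
tool y angle 0.4842107619058438 x 2.0550070898648456
1.62 bar [655.2 -25.9 296.2] grip->bar shift [-10.5  23.7  67.3]
```

Call:
{"op": "play_rows", "data": {"rows": [-3, 7, 0, 0.1, -6, 14, 0, 0.2, -10, 20, 0, 0.3, -10.5, 24, 0, 0.364, -10.5, 24, 0, 0.364, -10.5, 24, 0, 0.364, -10.5, 24, 0, 0.364, -10.5, 24, 0, 0.364, -10.5, 24, 0, 0.364, -10.5, 24, 0, 0.364]}}

```text
time_s: 15.47
tcp_pos: [653.9, -25.8, 345.6]
ee_rot: [0.0, 0.661, 0.75, 0.0]
ft_force: [0.2, 1.3, -0.5]
width: 0.499
grip_force: 0.0
```

```bash
python3 aim.py 1.62; python3 - <<'E'
from h import *
for c in ['wrist','top','scene']:
    o=telemetry.get_obs();s=optics.snapshot(c);cv2.imwrite(f'pics/{c}5.png',s['color'])
    for r in landmark_of(c,'hood_handle')[:2]:
        p=at_z(s,r['at'],296,o);print(c,np.round(r['at']),r['conf'],p.round(1),shift(o,p).round(1))
E
```

```text
[653.86010192 -25.80974164 345.61744509] [-0.16  0.5   0.6   1.67  0.    1.28] 0.49868686758061953 [ 0.22930707  1.26893896 -0.5121862 ]
tool y angle 0.12636866583296555 x 1.6971649750086273
1.62 bar [655.2 -25.9 296.2] grip->bar shift [-0.2  1.3 68.2]
wrist [229. 319.] 0.57 [653.9 -25.6 296. ] [ 0.2  0.  49.6]
scene [172. 267.] 0.8 [653.8 -28.1 296. ] [-2.3 -0.5 49.4]
```

View pics/wrist5.png

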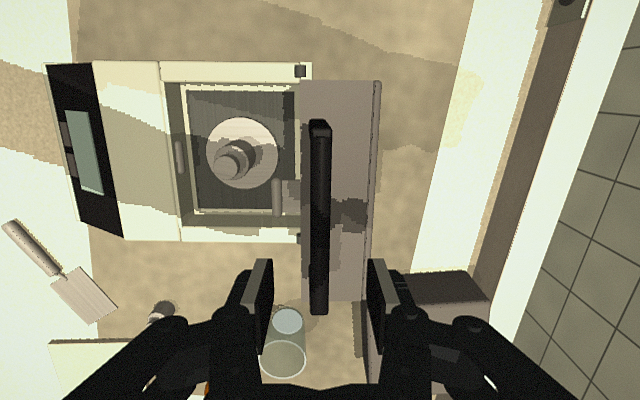

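The bar runs along column 320, rows 125–310, centred between the fingers. Lowering onto it and gripping gently.

Call:
{"op": "play_rows", "data": {"rows": [0, 0, 8, 0, 0, 0, 22, 0, 0, 0, 36, 0, 0, 0, 48, 0, 0, 0, 57, 0, 0, 0, 63, 0, 0, 0, 66, 0, 0, 0, 66, 0, 0, 0, 66, 0, 0, 0, 66, 0]}}

```text
time_s: 16.6
tcp_pos: [654.4, -25.9, 280.1]
ee_rot: [0.001, 0.661, 0.75, 0.0]
ft_force: [0.3, 0.7, 0.0]
width: 0.499
grip_force: 0.0
```

Call:
{"op": "play_rows", "data": {"rows": [0, 0, 0, 0, 0, 0, 0, 0, 0, 0, 0, 0, 0, 0, 0, 0, 0, 0, 0, 0, 0, 0, 0, 0, 0, 0, 0, 0, 0, 0, 0, 0, 0, 0, 0, 0, 0, 0, 0, 0], "fingers": 1, "squeeze": 30}}

```text
time_s: 17.43
tcp_pos: [653.9, -25.9, 279.8]
ee_rot: [0.0, 0.661, 0.75, 0.0]
ft_force: [-2.6, 0.4, 4.8]
width: 0.13
grip_force: 29.5
```

```bash
python3 aim.py 1.62 1.58 1.5 1.4 1.3 1.2 1.1 1.0 .9 .8 .7 .6 .5 .4 .3 .2 .15 .1
```

```text
[653.94013686 -25.87895283 279.79573077] [-0.16  0.47  0.4   1.5  -0.    1.28] 0.12956818946170415 [-2.62008081  0.39661184  4.78074969]
tool y angle 0.12587185836639672 x 1.6966681092662406
1.62 bar [655.2 -25.9 296.2] grip->bar shift [-0.2  1.2  2.3]
1.58 bar [647.2 -26.8 296.9] grip->bar shift [-0.1 -6.8  1.6]
1.5 bar [631.3 -28.8 297.3] grip->bar shift [ -0.  -22.8   1.1]
1.4 bar [611.5 -31.2 296.1] grip->bar shift [  0.1 -42.8   2.4]
1.3 bar [591.9 -33.5 292.9] grip->bar shift [  0.2 -62.5   5.6]
1.2 bar [572.7 -35.8 287.8] grip->bar shift [  0.3 -81.9  10.7]
1.1 bar [554.1 -38.1 280.7] grip->bar shift [   0.4 -100.6   17.8]
1.0 bar [536.2 -40.2 271.8] grip->bar shift [   0.5 -118.6   26.7]
0.9 bar [519.4 -42.3 261.1] grip->bar shift [   0.6 -135.5   37.3]
0.8 bar [503.7 -44.2 248.8] grip->bar shift [   0.7 -151.3   49.6]
0.7 bar [489.3 -45.9 235. ] grip->bar shift [   0.8 -165.9   63.4]
0.6 bar [476.3 -47.4 219.8] grip->bar shift [   0.9 -178.9   78.6]
0.5 bar [465.  -48.8 203.4] grip->bar shift [   1.  -190.4   95. ]
0.4 bar [455.3 -50.  185.9] grip->bar shift [   1.  -200.2  112.5]
0.3 bar [447.3 -50.9 167.6] grip->bar shift [   1.1 -208.2  130.9]
0.2 bar [441.3 -51.7 148.5] grip->bar shift [   1.1 -214.3  149.9]
0.15 bar [438.9 -52.  138.8] grip->bar shift [   1.1 -216.6  159.7]
0.1 bar [437.1 -52.2 128.9] grip->bar shift [   1.2 -218.5  169.5]
```

Call:
{"op": "play_rows", "data": {"rows": [0, -8, -0.7, 0, 0, -16, -1, 0, 0, -24, -1.2, 0, 0, -34, -0.7, 0, 0, -44, 0.1, 0, 0, -54, 1.5, 0, 0, -63.7, 3.3, 0, 0, -73.4, 5.7, 0, 0, -83, 8.4, 0, 0, -83, 8.4, 0]}}

```text
time_s: 18.27
tcp_pos: [570.7, -35.7, 270.6]
ee_rot: [-0.001, 0.661, 0.75, 0.0]
ft_force: [-0.9, 1.6, 1.0]
width: 0.124
grip_force: 30.5
```

```bash
python3 aim.py 1.2 1.1 1.0 .9 .8 .7; python3 - <<'E'
from h import *
s=optics.snapshot('scene');cv2.imwrite('pics/scene6.png',s['color'])
print([(np.round(r['at']),r['conf'],at_z(s,r['at'],288)) for r in landmark_of('scene','hood_handle')[:1]])
E
```

```text
[570.6878973  -35.67391986 270.61282048] [-0.2   0.3   0.12  1.39  0.    1.24] 0.12431013054974148 [-0.91935152  1.64464758  1.03608444]
tool y angle 0.1261275152255168 x 1.6969235955094786
1.2 bar [572.7 -35.8 287.8] grip->bar shift [-0.4  1.9  1.6]
1.1 bar [554.1 -38.1 280.7] grip->bar shift [ -0.3 -16.8   8.6]
1.0 bar [536.2 -40.2 271.8] grip->bar shift [ -0.2 -34.7  17.5]
0.9 bar [519.4 -42.3 261.1] grip->bar shift [ -0.1 -51.7  28.2]
0.8 bar [503.7 -44.2 248.8] grip->bar shift [ -0.  -67.5  40.5]
0.7 bar [489.3 -45.9 235. ] grip->bar shift [  0.1 -82.   54.3]
[(array([144., 284.]), 0.7, array([575.96115929, -36.98252586, 288.        ]))]
```

View pics/scene6.png

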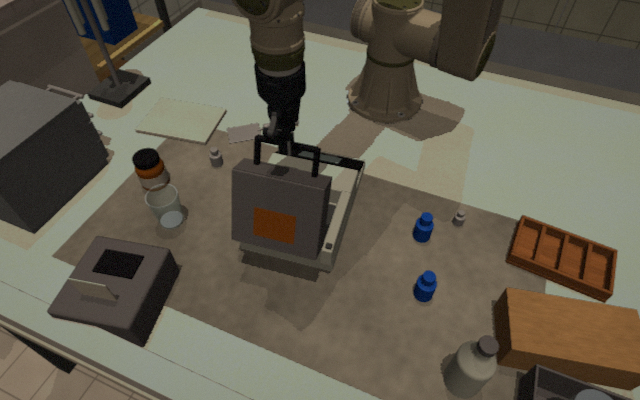

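The hood follows; the handle is now at about (284,144) in the scene view.

Call:
{"op": "play_rows", "data": {"rows": [0, -9.4, 3.4, 0, 0, -18.7, 7.1, 0, 0, -27.7, 11.4, 0, 0, -36.7, 16, 0, 0, -45.2, 21.2, 0, 0, -53.6, 26.6, 0, 0, -61.6, 32.6, 0, 0, -69.4, 38.9, 0, 0, -76.9, 45.6, 0, 0, -84, 52.7, 0]}}

```text
time_s: 19.2
tcp_pos: [488.8, -45.7, 217.8]
ee_rot: [-0.001, 0.661, 0.751, 0.001]
ft_force: [1.9, 5.1, -1.0]
width: 0.126
grip_force: 31.0
```

Call:
{"op": "play_rows", "data": {"rows": [0, -6.7, 7.5, 0, 0, -13, 15.2, 0, 0, -18.9, 23.2, 0, 0, -24.5, 31.6, 0, 0, -29.6, 40.2, 0, 0, -34.3, 49.1, 0, 0, -38.5, 58.2, 0, 0, -42.3, 67.5, 0, 0, -45, 75, 0, 0, -46.7, 80.8, 0]}}

```text
time_s: 20.03
tcp_pos: [441.8, -51.9, 136.2]
ee_rot: [-0.001, 0.661, 0.75, 0.0]
ft_force: [-0.7, 5.1, -0.4]
width: 0.127
grip_force: 31.3
```

```bash
python3 aim.py .23 .2 .15 .1 .09
```

```text
[441.79919193 -51.8945349  136.24109681] [-0.3   0.12 -0.44  1.01  0.    1.15] 0.12673673371619892 [-0.65033686  5.08361156 -0.37882933]
tool y angle 0.1264220678432033 x 1.6972170544192489
0.23 bar [442.9 -51.5 154.3] grip->bar shift [0.3 1.1 0.7]
0.2 bar [441.3 -51.7 148.5] grip->bar shift [ 0.3 -0.5  6.4]
0.15 bar [438.9 -52.  138.8] grip->bar shift [ 0.3 -2.8 16.2]
0.1 bar [437.1 -52.2 128.9] grip->bar shift [ 0.3 -4.7 26. ]
0.09 bar [436.8 -52.2 126.9] grip->bar shift [ 0.3 -5.  28. ]
```

Call:
{"op": "play_rows", "data": {"rows": [0, -1, 3, 0, 0, -1.8, 6, 0, 0, -2.5, 9, 0, 0, -3.2, 12, 0, 0, -3.9, 15, 0, 0, -4.5, 18, 0, 0, -5, 20, 0, 0, -5.2, 22, 0, 0, -5.4, 23, 0, 0, -5.4, 23, 0]}}

```text
time_s: 20.87
tcp_pos: [436.5, -52.8, 113.7]
ee_rot: [-0.001, 0.661, 0.75, 0.0]
ft_force: [-1.0, 4.6, -1.9]
width: 0.125
grip_force: 31.2
```

Call:
{"op": "play_rows", "data": {"rows": [0, 0, 0.5, 0, 0, 0, 1, 0, 0, 0, 1.5, 0, 0, 0, 2, 0, 0, 0, 2.5, 0, 0, 0, 2.5, 0, 0, 0, 2.5, 0, 0, 0, 2.5, 0, 0, 0, 2.5, 0, 0, 0, 2.5, 0]}}

```text
time_s: 21.7
tcp_pos: [436.1, -52.8, 111.3]
ee_rot: [-0.001, 0.661, 0.75, -0.0]
ft_force: [-2.1, 4.9, -1.5]
width: 0.127
grip_force: 31.3
```

Call:
{"op": "play_rows", "data": {"rows": [0, 0, 0.5, 0, 0, 0, 1, 0, 0, 0, 1.5, 0, 0, 0, 1.5, 0, 0, 0, 1.5, 0, 0, 0, 1.5, 0, 0, 0, 1.5, 0, 0, 0, 1.5, 0, 0, 0, 1.5, 0, 0, 0, 1.5, 0]}}

```text
time_s: 22.53
tcp_pos: [435.9, -52.8, 109.8]
ee_rot: [-0.001, 0.661, 0.75, -0.0]
ft_force: [-2.2, 4.5, -0.8]
width: 0.128
grip_force: 31.3
```

Call:
{"op": "play_rows", "data": {"rows": [0, 0, 0.5, 0, 0, 0, 1, 0, 0, 0, 1.5, 0, 0, 0, 2, 0, 0, 0, 2, 0, 0, 0, 2, 0, 0, 0, 2, 0, 0, 0, 2, 0, 0, 0, 2, 0, 0, 0, 2, 0]}}

```text
time_s: 23.37
tcp_pos: [435.7, -52.9, 108.4]
ee_rot: [-0.001, 0.661, 0.75, -0.0]
ft_force: [-4.5, 4.4, 5.4]
width: 0.12
grip_force: 32.0
```

On the catch now (the tool feels an upward force). Releasing with a limited opening and rising.

Call:
{"op": "play_rows", "data": {"rows": [0, 0, 0, 0, 0, 0, 0, 0, 0, 0, 0, 0, 0, 0, 0, 0, 0, 0, 0, 0, 0, 0, -5, 0, 0, 0, -15, 0, 0, 0, -30, 0, 0, 0, -50, 0, 0, 0, -75, 0], "fingers": 0.4}}

```text
time_s: 24.2
tcp_pos: [435.8, -53.1, 183.5]
ee_rot: [-0.001, 0.661, 0.75, -0.001]
ft_force: [0.1, -0.5, -0.7]
width: 0.302
grip_force: 0.0
```

Call:
{"op": "play_rows", "data": {"rows": [0, 0, -10, 0, 0, 0, -20, 0, 0, 0, -30, 0, 0, 20, -30, 0, 0, 40, -30, 0, 0, 55, -30, 0, 0, 65, -30, 0, 0, 65, -30, 0, 0, 65, -30, 0, 0, 65, -30, 0], "fingers": 1}}

```text
time_s: 25.03
tcp_pos: [500.2, -45.0, 212.9]
ee_rot: [-0.001, 0.661, 0.75, -0.0]
ft_force: [0.4, -0.1, -0.6]
width: -0.0
grip_force: 0.0
```

```bash
python3 aim.py .1; python3 - <<'E'
from h import *
yaw=.12;ax=np.array([np.cos(yaw),np.sin(yaw),0]);H=np.array([633.5,-28.5,97])
a=.095;P=H+ax*(-130*np.cos(a)+55*np.sin(a))+[0,0,130*np.sin(a)+55*np.cos(a)]
o=telemetry.get_obs();print('press',P,shift(o,P))
for c in ['wrist','scene']:
    o=telemetry.get_obs();s=optics.snapshot(c);cv2.imwrite(f'pics/{c}7.png',s['color'])
    for n,z in [('hood_press',P[2]),('hood_handle',128)]:
        for r in landmark_of(c,n)[:2]:print(c,n,np.round(r['at']),round(r['conf'],2),at_z(s,r['at'],z,o).round(1))
E
```

```text
[500.16005975 -45.02675101 212.94637805] [-0.25  0.18 -0.17  1.22 -0.    1.2 ] -0.00012709997815632998 [ 0.41108716 -0.06480563 -0.57047953]
tool y angle 0.1259668493862935 x 1.6967621783666205
0.1 bar [437.1 -52.2 128.9] grip->bar shift [  0.8 -63.3 102.8]
press [510.19647171 -43.36785772 164.08343102] [ 0.35542507 10.24626742 48.84625637]
wrist hood_press [228. 336.] 0.55 [509.7 -42.3 164.1]
wrist hood_handle [206. 228.] 0.82 [436.6 -50.2 128. ]
scene hood_press [172. 300.] 0.69 [519.8 -35.9 164.1]
scene hood_handle [157. 310.] 0.87 [439.9 -51.3 128. ]
```

View pics/scene7.png

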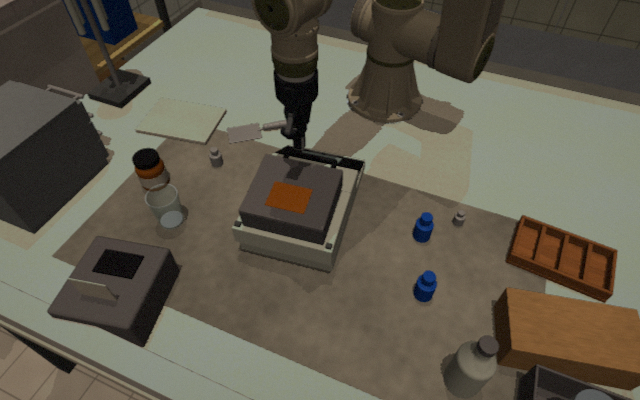

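The hood rests ajar on its catch at about (293,195), with its handle near (310,157), and the fingers are shut. Going to the press point.

Call:
{"op": "play_rows", "data": {"rows": [0, 5, 5, 0, 0, 10, 15, 0, 0, 10, 25, 0, 0, 10, 33, 0, 0, 10, 39, 0, 0, 10, 43, 0, 0, 10, 45, 0, 0, 10, 46, 0, 0, 10, 46, 0, 0, 10, 46, 0]}}

```text
time_s: 26.17
tcp_pos: [511.3, -43.9, 167.8]
ee_rot: [0.0, 0.661, 0.75, 0.0]
ft_force: [0.3, 0.3, -0.0]
width: -0.0
grip_force: 0.0
```

Call:
{"op": "play_rows", "data": {"rows": [0, 0, 0.3, 0, 0, 0, 0.6, 0, 0, 0, 0.9, 0, 0, 0, 1.2, 0, 0, 0, 1.5, 0, 0, 0, 1.8, 0, 0, 0, 2.1, 0, 0, 0, 2.4, 0, 0, 0, 2.7, 0, 0, 0, 3, 0]}}

```text
time_s: 27.0
tcp_pos: [511.1, -43.9, 164.4]
ee_rot: [0.0, 0.661, 0.75, 0.0]
ft_force: [-0.1, -0.7, 0.1]
width: 0.005
grip_force: 0.4
```

Call:
{"op": "play_rows", "data": {"rows": [0, 0, 0.2, 0, 0, 0, 0.4, 0, 0, 0, 0.6, 0, 0, 0, 0.8, 0, 0, 0, 1, 0, 0, 0, 1.2, 0, 0, 0, 1.4, 0, 0, 0, 1.6, 0, 0, 0, 1.8, 0, 0, 0, 2, 0]}}

```text
time_s: 27.83
tcp_pos: [511.1, -43.9, 163.8]
ee_rot: [0.0, 0.661, 0.75, 0.0]
ft_force: [-3.9, 1.1, 12.0]
width: -0.003
grip_force: 5.5
```

Call:
{"op": "play_rows", "data": {"rows": [0, 0, 0.1, 0, 0, 0, 0.2, 0, 0, 0, 0.3, 0, 0, 0, 0.4, 0, 0, 0, 0.5, 0, 0, 0, 0.6, 0, 0, 0, 0.7, 0, 0, 0, 0.8, 0, 0, 0, 0.8, 0, 0, 0, 0.8, 0]}}

```text
time_s: 28.67
tcp_pos: [510.6, -44.0, 162.7]
ee_rot: [0.0, 0.661, 0.75, -0.0]
ft_force: [-5.9, 0.5, 10.8]
width: 0.002
grip_force: 4.9
```

Call:
{"op": "play_rows", "data": {"rows": [0, 0, 0.2, 0, 0, 0, 0.4, 0, 0, 0, 0.6, 0, 0, 0, 0.8, 0, 0, 0, 1, 0, 0, 0, 1.2, 0, 0, 0, 1.4, 0, 0, 0, 1.5, 0, 0, 0, 1.5, 0, 0, 0, 1.5, 0]}}

```text
time_s: 29.5
tcp_pos: [510.5, -44.0, 160.5]
ee_rot: [-0.0, 0.661, 0.75, -0.0]
ft_force: [-3.9, -0.2, 6.8]
width: 0.003
grip_force: 2.7
```

Call:
{"op": "play_rows", "data": {"rows": [0, 0, 0.3, 0, 0, 0, 0.6, 0, 0, 0, 0.9, 0, 0, 0, 1.2, 0, 0, 0, 1.5, 0, 0, 0, 1.8, 0, 0, 0, 2, 0, 0, 0, 2, 0, 0, 0, 2, 0, 0, 0, 2, 0]}}

```text
time_s: 30.33
tcp_pos: [511.2, -43.8, 157.9]
ee_rot: [-0.0, 0.661, 0.75, 0.0]
ft_force: [0.3, -0.1, 0.3]
width: 0.004
grip_force: 0.0
```

The force dropped to zero, so the catch has clicked. I'll feel whether the top is now at its shut height, about 152.

Call:
{"op": "play_rows", "data": {"rows": [0, 0, 0.6, 0, 0, 0, 1.2, 0, 0, 0, 1.8, 0, 0, 0, 2.4, 0, 0, 0, 3, 0, 0, 0, 3.6, 0, 0, 0, 4.2, 0, 0, 0, 4.6, 0, 0, 0, 4.6, 0, 0, 0, 4.6, 0]}}

```text
time_s: 31.17
tcp_pos: [511.1, -43.9, 153.5]
ee_rot: [-0.0, 0.661, 0.75, 0.0]
ft_force: [-0.0, 0.4, -0.0]
width: 0.005
grip_force: 0.0
```

Call:
{"op": "play_rows", "data": {"rows": [0, 0, 0.2, 0, 0, 0, 0.4, 0, 0, 0, 0.6, 0, 0, 0, 0.8, 0, 0, 0, 1, 0, 0, 0, 1.2, 0, 0, 0, 1.4, 0, 0, 0, 1.5, 0, 0, 0, 1.5, 0, 0, 0, 1.5, 0]}}

```text
time_s: 32.0
tcp_pos: [511.1, -43.9, 152.0]
ee_rot: [0.0, 0.661, 0.75, 0.0]
ft_force: [-0.9, 0.2, 0.5]
width: -0.003
grip_force: 0.2
```

Call:
{"op": "play_rows", "data": {"rows": [0, 0, -3, 0, 0, 0, -10, 0, 0, 0, -25, 0, 0, 0, -45, 0, 0, 0, -70, 0, 0, 0, -95, 0, 0, 0, -115, 0, 0, 0, -120, 0, 0, 0, -120, 0, 0, 0, -120, 0]}}

```text
time_s: 32.83
tcp_pos: [511.1, -43.9, 271.6]
ee_rot: [-0.0, 0.661, 0.75, 0.0]
ft_force: [-1.2, -0.0, -0.2]
width: 0.002
grip_force: 0.0
```

```bash
python3 - <<'E'
from h import *
o=telemetry.get_obs();s=optics.snapshot('scene');cv2.imwrite('pics/scene8.png',s['color'])
a=cv2.imread('pics/scene7.png')[130:280,220:380];b=s['color'][130:280,220:380]
cv2.imwrite('pics/cmp.png',cv2.resize(np.hstack([a,b]),None,fx=2.5,fy=2.5))
for z in (112,128): print([(r['at'],at_z(s,r['at'],z)) for r in landmark_of('scene','hood_handle')[:1]])
print(o['tcp_pos'])
E
```

```text
[([162.1, 313.2], array([436.4569202 , -43.98478805, 112.        ]))]
[([162.1, 313.2], array([450.95914969, -37.4777413 , 128.        ]))]
[511.06235645 -43.89227512 271.62906028]
```

View pics/cmp.png

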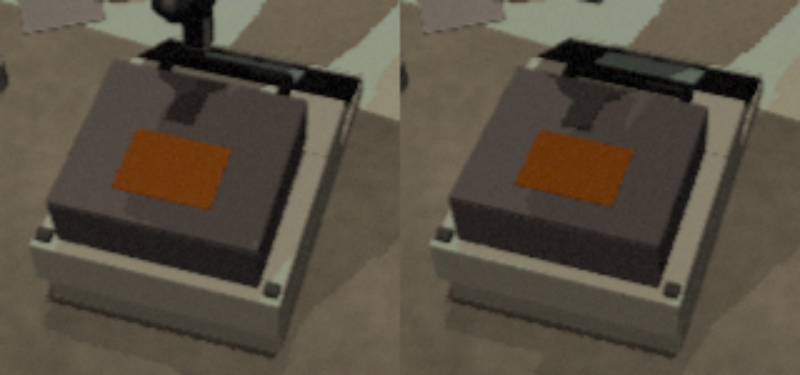

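The right half shows the hood level and lower at the front: handle now at scene (313,162), before (310,157). It is fully shut, and the arm is clear of everything.

```bash
python3 -c "
from h import *
print(order.sign_off())"
```

```text
the job is handed in; nothing more can be done
None
```

The large steel weight stands upright on the middle of the pan, the hood was lowered under control and pressed past its catch until fully shut, the two smaller weights were not touched, and the job is handed in at about 33 s.

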